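# Roll-test three turned shafts and reject the bowed one

### The arm

A 7-joint arm with a two-finger parallel gripper is mounted at the origin on the work surface. World frame = base frame: x ahead of the robot, y to its left, z up, the work surface at z = 0. Lengths are in m, angles in rad, forces in N, time in s.
With the tool pointing down it reaches from about 0.35 to 0.9 m from the base axis. Payload 7.2 kg.
Tool frame: the origin (TCP) lies between the finger pads; the fingertips stand 8 mm ahead of it and the grasp point (between the pads) lies 11 mm behind it; z points along the fingers, y is the line along which they close (so a half turn about z gives the same grasp; the last joint's range is limited). The gripper opens to 85 mm and grips with 20 to 120 N. Pads are 22 mm wide; open, the fingers measure 114 mm over their backs; the gripper's body (76 mm by 85 mm) begins 54 mm behind the grasp point. The pads swing forward as they close: fully open they stand 13 mm farther back than shut.
Start: joints at [-1.408, 0.411, -0.013, 1.596, 0.006, 1.134, -0.082], TCP at [0.143, 0.608, 0.239] pointing down, gripper open.
Joint ranges: [-2.95, 2.95], [-0.29, 1.99], [-1.47, 1.44], [0.14, 2.54], [-1.03, 4.17], [0.13, 1.85], [-2.86, 2.86]. Speed limits (rad/s): [2.39, 2.39, 3.01, 3.01, 3.14, 3.14, 3.14].

### API

Orientations are given as a unit quaternion [x, y, z, w].
In Python, from bench import monitor, imaging, order, spotter gives the robot as it stands.
- The arm moves only by the tool servo_tool, never from a script. Its argument "deltas" is a list of rows, each a list of 3 entries, a list of its own where there are three numbers: the turn, a rotation vector about the tool's x, y, z in degrees, then the shift along the tool's x, y, z in mm, then the opening, from 0 (shut) to 1 (fully open). In form: [[[ax, ay, az], [dx, dy, dz], gripper], ...]. A call has 1 to 20 rows; each row shifts and turns the commanded pose from where the row before left it, along the tool's axes as they then stand; what a row does not reach is not made up. A row lasts 1/10 s, in which the tool goes at most 50 mm and 8.59 degrees, less where a joint would pass 70% of its speed; a pose out of reach is approached as far as the arm can. A call is refused whole if a number of a shift passes 50 or a number of a turn 8.59, either way. A call with a gripper value outside its range is refused whole. The fingers move at their own pace and stop on an object; the grip force is fixed at half the most. Time passes only in rows, so rows that do not move let the fingers close. It gives the time, the measured TCP pose, the force, the opening and the grip force at its end, in the units of the state.
- monitor.get_state(): the state, without advancing time (a new reading comes with each control period).
- imaging.read_camera(name): name is "side" or "top" or "wrist"; returns a dict with "frame" (480x640x3 uint8, red, green, blue), "depth" (480x640 float32, m along the optical axis (not along the pixel's ray), 0 where there is no reading), "camera_matrix" (3x3 intrinsics, pixels), "R" (3x3) and "t" (3): a world point X has camera coordinates R X + t. Camera axes: x right, y down, z forward; pixel columns grow to the right and rows downward; lengths in m; the calibration is good to about 2 mm. The wrist camera is an equidistant fisheye: a pixel r from the principal point sees the ray r / f radians off the axis. A picture is of the moment at which its call begins.
- order.job_done(): hands the job in; it is judged then, once.
Trained networks look in the newest picture that a camera, given by its name, has taken for a name from the list of things; names that differ only in an ending like _2 or _b are one class to them, and where a whole thing is asked for, a point or a joint stands for the part that bears it (a point fixed in the world has none). Each returns a list of dicts, best first, with "conf" (0 to 1); they miss things now and then, are a little off and sometimes report something else, mostly with a low value. They report only what shows in the picture. A call takes as long as a camera call. They do not tell look-alikes from the thing itself.
- spotter.recognise(camera, query): "bbox" ([centre column, centre row, width, height] in pixels, round what is visible of it).
- spotter.trace(camera, query): "mask" (480x640 bool, what is visible of it) and "bbox" ([centre column, centre row, width, height] in pixels, round what is visible of it).
- spotter.spot_point(camera, query): "centre" ([column, row] in pixels: a listed point, or the origin of a listed thing).
The state is a dict: "time": time; "joint_pos": joint angles; "joint_velocities": joint speeds; "tau": joint torques, N m; "eef_pos": TCP position; "eef_rot": TCP orientation; "wrist_force": force on the tool from outside, world axes, zero at the start; "ft_torque": the same for the moment, N m; "finger_gap": finger opening in m; "grasp_force": force on a finger pad.
Only numpy, scipy, OpenCV 4.12 (cv2) and the standard library are available. Lean on these libraries where they do the work, as an engineer would, in place of code of your own. Each camera call takes 0.05 s, during which the arm holds its last target. There are 200 camera calls.

### The job

One of the three brass shafts on the inspection plate is bowed. Resting the fingertips on its middle with no more than about 5 N, and giving way as it rises, roll one shaft at a time to and fro on the plate, a quarter turn each way with a short pause there, until you have felt one whose middle rises. Set that one down gently in the red reject tray, leave the two straight ones lying on the plate, and do not disturb anything else.

Things in the scene. Friction and masses are not known exactly. Their poses are not given: they have to be found in the camera images.
- plate: Fixed inspection plate, 260 (its x) by 180 (its y) mm, green cast foot with a bare metal flat top 40 mm above the bench. Origin: centre of its underside, on the bench; z up. Along its two edges at x = +-127 mm runs a dark lip 4 mm high and 6 mm wide that stops a rolling shaft. All is rigid: force builds quickly when pressed in; 3 to 5 N rolls a shaft without slip.
- plate_top (a point): Centre of the plate's flat top; z up. The bowed shaft (which of the three is not known; its middle stands 3 mm off the line of its ends) starts with its bow level, its top then as high as a straight one's. Rolled a quarter turn one way on this face, its middle rises about 3 mm; the other way its middle stays down and its ends rock. A straight shaft turns at constant height.
- shaft_1: Loose brass shaft, 120 mm long, 13 mm in diameter, 110 to 160 g. Origin: on its axis at mid-length; its x runs along the shaft. At the start its z points up and it lies roughly along the plate's y, its top 13 mm over the plate; the three shafts lie side by side about 70 mm apart, in any order, and look alike at a glance. Any of them may be the bowed one.
- shaft_2: Loose brass shaft, described as shaft_1.
- shaft_3: Loose brass shaft, described as shaft_1.
- reject_tray: Red open reject tray, fixed, outside 120 (its x) by 170 (its y) by 30 mm high, walls and floor 4 to 5 mm. Origin: centre of its underside, on the bench.
- stock_tray: Grey open tray of the same size, fixed and empty; not to be used.
- oil_jar: Bystander: amber jar with black cap, loose, 40 mm across, 55 mm tall; origin at its underside.
- loupe: Bystander: black eyeglass, loose, 34 mm across, 30 mm tall; origin at its underside.
- collet_block: Bystander: wooden block holding six steel collets, loose, 50 by 80 by 25 mm (33 with the collets); origin at its underside.
- mark_1 (a point): A point on shaft_1, 20 mm from its origin along its x (20.1 mm on the bowed one: only how the judge tells it, far too fine to measure and nothing to see).
- mark_2 (a point): The same point on shaft_2.
- mark_3 (a point): The same point on shaft_3.
Mind the look-alikes: they are no part of the job. What is shaped like the shaft_1 but black or pink is not meant.

How it is judged:
By the outcome, as a careful person would: the job done as asked, in the order asked, and still so for the second after the job is handed in, with the robot touching nothing.
It also fails if it takes over 72 s, if anything falls off the work surface, if the arm or the gripper's body presses on something with over 40 N, if the wrist force passes 120 N, or if a joint passes its speed limit or range.

## Working session

There is one attempt and no reset: what is moved stays moved. The work goes in short steps, Python scripts to look and compute and a tool call to move; the robot and the scene stay as the last step left them, time stands still between calls to the robot, and variables do not carry over. Pictures are saved under pics/ and viewed, at most 12 in all, crops included, and the job is handed in when it is done.

Besides the shell and the picture viewer there is one more tool, called after ">>>" as name(argument=value, ...) on one line, values as JSON. servo_tool: Moves the arm, as the interface text tells. Its arguments: {"type":"object","properties":{"deltas":{"type":"array"}},"required":["deltas"]}

```bash
mkdir -p pics; ls
cat > h.py <<'E'
import numpy as np, cv2
from bench import monitor, imaging, order, spotter
def cam(n): return imaging.read_camera(n)
def save(im,p): cv2.imwrite(p,im[:,:,::-1])
def world(c):
    K=c["camera_matrix"];d=c["depth"];v,u=np.mgrid[:480,:640]
    P=np.stack([(u-K[0,2])/K[0,0]*d,(v-K[1,2])/K[1,1]*d,d],-1)
    return (P-c["t"])@c["R"]
E
python3 - <<'E'
from h import *
c=cam("top");save(c["frame"],"pics/top.png");W=world(c)
s=cam("side");save(s["frame"],"pics/side.png")
print(c["R"],c["t"],c["camera_matrix"])
for n in ["shaft_1","plate","reject_tray","stock_tray","oil_jar","loupe","collet_block"]:
    for r in spotter.trace("top",n):
        m=r["mask"]&(c["depth"]>0)
        if m.sum()<5: continue
        p=W[m]; print(n,round(r["conf"],2),np.round(r["bbox"]),np.round(np.median(p,0),3),np.round(p.min(0),3),np.round(p.max(0),3))
print(monitor.get_state())
E
```

```text
pics
[[ 3.12155466e-04 -9.99992378e-01  3.89173952e-03]
 [-9.98342659e-01 -5.35599817e-04 -5.75469183e-02]
 [ 5.75485641e-02 -3.86732600e-03 -9.98335218e-01]] [0.01412791 0.56869701 0.92077399] [[514.23421872   0.         328.62569164]
 [  0.         514.23421872 235.36274212]
 [  0.           0.           1.        ]]
shaft_1 0.93 [326. 291.  68.  21.] [0.468 0.017 0.052] [ 0.453 -0.041  0.037] [0.487 0.077 0.058]
shaft_1 0.89 [362. 120.  28.  63.] [ 0.792 -0.044  0.012] [ 0.733 -0.07  -0.004] [ 0.85  -0.02   0.019]
shaft_1 0.61 [325. 250.  66.  12.] [0.537 0.016 0.052] [ 0.529 -0.041  0.046] [0.546 0.079 0.057]
shaft_1 0.61 [327. 207.  67.  17.] [0.616 0.017 0.052] [ 0.604 -0.041  0.044] [0.628 0.077 0.057]
shaft_1 0.59 [422. 365.  55.  44.] [ 0.335 -0.15   0.013] [ 0.297 -0.2    0.006] [ 0.37  -0.102  0.019]
plate 0.86 [328. 250. 119. 159.] [0.541 0.017 0.04 ] [ 0.403 -0.089 -0.002] [0.687 0.121 0.052]
reject_tray 0.69 [490. 243.  97.  69.] [ 0.557 -0.283  0.005] [ 0.495 -0.372 -0.003] [ 0.619 -0.19   0.034]
stock_tray 0.6 [179. 258. 102.  71.] [0.529 0.29  0.005] [ 0.467  0.199 -
[... 451 characters left out ...]
: array([-1.40822731,  0.41118094, -0.01274057,  1.59627675,  0.00562084,
        1.13432137, -0.0821906 ]), 'joint_velocities': array([-0.00191262, -0.00161987,  0.0002482 , -0.00136908,  0.00047556,
       -0.0001122 , -0.00052235]), 'tau': array([-1.34148584e-03, -5.99829483e+01,  6.80093709e-01, -2.99424094e+01,
        1.37770470e-02,  3.52876334e-03, -3.10572261e-05]), 'eef_pos': array([0.14294033, 0.60838396, 0.23921534]), 'eef_rot': array([ 1.15096301e-01,  9.93354336e-01, -7.52921731e-05, -1.83687018e-06]), 'wrist_force': array([ 0.04135555, -0.26116568, -0.65240369]), 'ft_torque': array([ 0.01435065, -0.03390156, -0.01820542]), 'grasp_force': 0.0, 'finger_gap': 0.08547682002763103}
```

View pics/top.png

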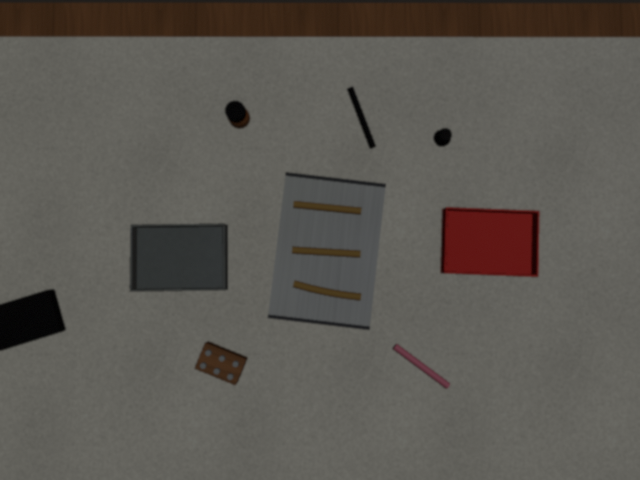

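View pics/side.png

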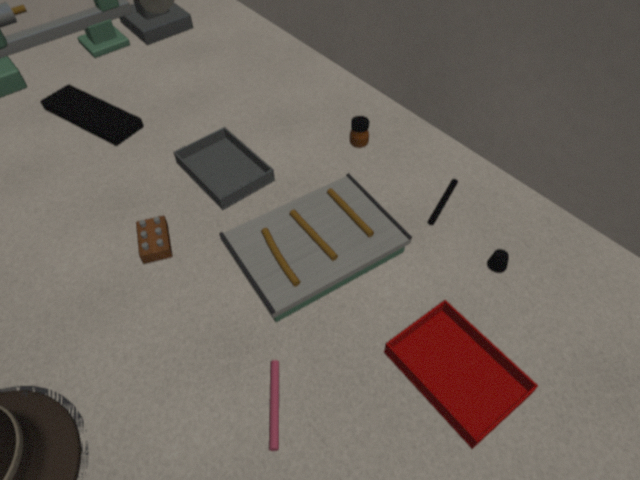

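Shaft candidates in the top view are brass at (327,207), (326,251) and (327,291), black at (362,118) and pink at (421,366). The last two are look-alikes. The brass shaft at row 291 looks curved, so I'll feel that one first. Next I'll measure the axes and check a close crop.

```bash
cat >> h.py <<'E'
from scipy.spatial.transform import Rotation as Rn
def go(p,yaw,st=None):
    """tool-frame shift (mm) and yaw turn about tool z (deg) to bring TCP to p with tool y along angle yaw (deg, world), pointing down"""
    st=st or monitor.get_state(); R=Rn.from_quat(st["eef_rot"])
    y=np.array([np.cos(np.radians(yaw)),np.sin(np.radians(yaw)),0]); z=np.array([0,0,-1.])
    T=Rn.from_matrix(np.stack([np.cross(y,z),y,z],1))
    print("TCP",np.round(st["eef_pos"],4),"shift now-frame mm",np.round(R.inv().apply(np.array(p)-st["eef_pos"])*1e3,1),"turn deg",np.round((R.inv()*T).as_rotvec(True),2),"shift in goal frame",np.round(T.inv().apply(np.array(p)-st["eef_pos"])*1e3,1))
def shafts(c):
    W=world(c);h=cv2.cvtColor(c["frame"],cv2.COLOR_RGB2HSV)
    m=((h[...,0]>8)&(h[...,0]<32)&(h[...,1]>90)&(c["depth"]>0)).astype(np.uint8)
    n,l,s,_=cv2.connectedComponentsWithStats(m); out=[]
    for i in range(1,n):
        if s[i,4]<100: continue
        P=W[l==i]
        K=c["camera_matrix"];v,u=np.nonzero(l==i)
        # intersect rays with axis height over plate
        o=-c["R"].T@c["t"];d=np.stack([(u-K[0,2])/K[0,0],(v-K[1,2])/K[1,1],np.ones(len(u))],-1)@c["R"]
        zz=0.0485 if .44<np.median(P[:,0])<.7 and abs(np.median(P[:,1]))<.12 else np.median(P[:,2])
        X=(o+d*((zz-o[2])/d[:,2])[:,None])[:,:2]
        mu=X.mean(0);ev=np.linalg.svd(X-mu,full_matrices=False)[2][0];ev*=np.sign(ev[1]) or 1
        t=(X-mu)@ev;q=(X-mu)@np.array([-ev[1],ev[0]])
        mid=(t.max()+t.min())/2; f=np.polyfit(t-mid,q,2); k=abs(t-mid)<.008
        print("shaft",np.round(mu,4),"mid",np.round(mu+mid*ev+X[k].mean(0)-X[k].mean(0)+q[k].mean()*np.array([-ev[1],ev[0]]),4),"len",round(np.ptp(t),4),"ang",round(np.degrees(np.arctan2(ev[1],ev[0])),1),"sag mm",round(-f[0]*.06**2*1e3,2),"z",np.round(np.percentile(P[:,2],[50,90]),4),s[i])
E
python3 - <<'E'
from h import *
c=cam("top"); shafts(c)
W=world(c); p=W[(abs(W[...,0]-.575)<.015)&(abs(W[...,1]-.017)<.05)]; print("plate z",np.median(p[:,2]))
save(cv2.resize(c["frame"][195:310,265:390],None,fx=5,fy=5,interpolation=3),"pics/crop.png")
go([.468,.017,.12],85)
E
```

```text
shaft [1.3508 0.0447] mid [1.351  0.0399] len 2.1753 ang 90.1 sag mm -0.0 z [-0.7502 -0.7449] [    0     2   640    34 21592]
shaft [0.7776 0.1734] mid [0.7751 0.1718] len 0.0343 ang 124.1 sag mm 142.99 z [0.0288 0.0469] [230 110  19  17 135]
shaft [0.6167 0.0173] mid [0.6166 0.0175] len 0.1175 ang 84.3 sag mm -0.07 z [0.0523 0.0547] [294 202  67  12 387]
shaft [0.5383 0.0193] mid [0.5384 0.0192] len 0.1166 ang 86.5 sag mm 0.13 z [0.0524 0.0547] [293 247  67  10 392]
shaft [0.4694 0.018 ] mid [0.4685 0.0182] len 0.1173 ang 78.8 sag mm 2.77 z [0.0526 0.0547] [294 281  67  19 397]
shaft [0.3422 0.2059] mid [0.3431 0.2059] len 0.0781 ang 68.6 sag mm -1.88 z [0.0252 0.0274] [ 196  343   50   41 1008]
plate z 0.0403341963154984
TCP [0.143  0.6084 0.2393] shift now-frame mm [-451.7 -501.4  119.3] turn deg [-0.    0.   -8.22] shift in goal frame [-375.3 -560.8  119.3]
```

View pics/crop.png

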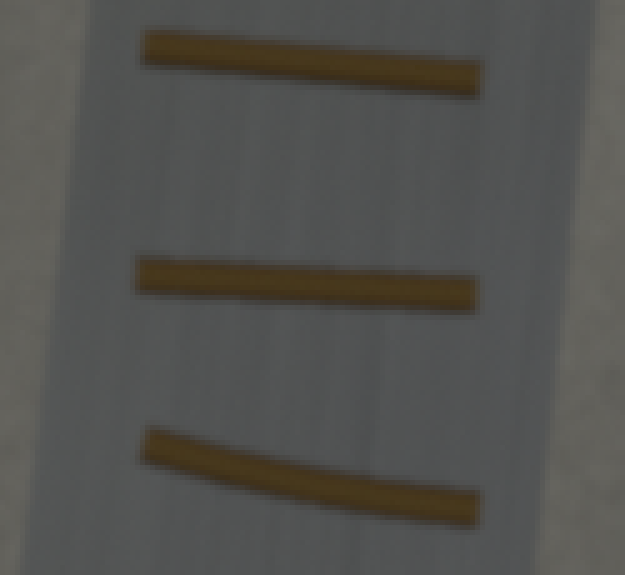

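The crop confirms it: the lower brass shaft (mid near pixel (326,293)) is bowed sideways toward −x with a 2.8 mm sag, and the other two look straight. The arm goes above its middle with the fingers shut.

>>> servo_tool(deltas=[[[0,0,-2],[-28.6,-34.4,0],0],[[0,0,0],[-28.6,-34.4,0],0],[[0,0,0],[-28.6,-34.4,0],0],[[0,0,0],[-28.6,-34.4,0],0],[[0,0,0],[-28.6,-34.4,0],0],[[0,0,0],[-28.6,-34.4,0],0],[[0,0,0],[-28.6,-34.4,0],0],[[0,0,0],[-28.6,-34.4,0],0],[[0,0,0],[-28.6,-34.4,0],0],[[0,0,0],[-28.6,-34.4,10],0],[[0,0,0],[-28.6,-34.4,20],0],[[0,0,0],[-28.6,-34.4,25],0],[[0,0,0],[-28.6,-34.4,25],0],[[0,0,0],[-28.6,-34.4,25],0],[[0,0,0],[-28.6,-34.4,25],0],[[0,0,0],[0,0,0],0],[[0,0,0],[0,0,0],0]])

```text
time: 2.2
eef_pos: [0.4597, 0.0207, 0.1111]
eef_rot: [0.099, 0.995, -0.0, -0.001]
wrist_force: [-0.1, 0.3, -0.0]
finger_gap: -0.0005
grasp_force: 0.0
```

Run:
```python
from h import *
s=monitor.get_state();print(s["time"],s["wrist_force"],s["finger_gap"])
u=np.array([.981,-.194,0])
go(np.array([.4685,.0182,.065])-u*.005,78.8)
save(cam("wrist")["frame"],"pics/w1.png")
```

```text
2.2 [-0.05439216  0.26841365 -0.00123427] -0.0004921833642906924
TCP [0.4597 0.0207 0.1111] shift now-frame mm [-4.2 -0.7 46.1] turn deg [-0.06 -0.08 -0.2 ] shift in goal frame [-4.1 -0.7 46.1]
```

View pics/w1.png

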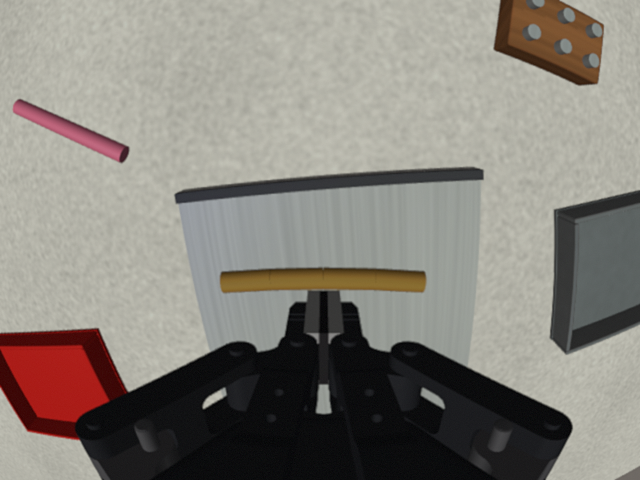

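>>> servo_tool(deltas=[[[0,0,0],[-2,-0.5,12],0],[[0,0,0],[-2,-0.5,15],0],[[0,0,0],[0,0,11],0],[[0,0,0],[0,0,6],0],[[0,0,0],[0,0,1.5],0],[[0,0,0],[0,0,0],0],[[0,0,0],[0,0,0],0]])

```text
time: 2.95
eef_pos: [0.4639, 0.0203, 0.0666]
eef_rot: [0.098, 0.995, 0.0, 0.0]
wrist_force: [0.1, -0.1, -0.1]
finger_gap: 0.0
grasp_force: 0.0
```

>>> servo_tool(deltas=[[[0,0,0],[0,0,1],0],[[0,0,0],[0,0,1],0],[[0,0,0],[0,0,1],0],[[0,0,0],[0,0,0.5],0],[[0,0,0],[0,0,0],0],[[0,0,0],[0,0,0],0]])

```text
time: 3.55
eef_pos: [0.4636, 0.0201, 0.0627]
eef_rot: [0.098, 0.995, 0.0, -0.0]
wrist_force: [0.5, 0.3, -0.2]
finger_gap: -0.0001
grasp_force: 0.0
```

>>> servo_tool(deltas=[[[0,0,0],[0,0,0.5],0],[[0,0,0],[0,0,0],0],[[0,0,0],[0,0,0],0]])

```text
time: 3.85
eef_pos: [0.4636, 0.0202, 0.0622]
eef_rot: [0.098, 0.995, 0.0, 0.0]
wrist_force: [0.4, -0.8, -1.0]
finger_gap: 0.0001
grasp_force: 0.0
```

>>> servo_tool(deltas=[[[0,0,0],[0,0,0.5],0],[[0,0,0],[0,0,0],0],[[0,0,0],[0,0,0],0]])

```text
time: 4.15
eef_pos: [0.4636, 0.0202, 0.0617]
eef_rot: [0.098, 0.995, 0.0, -0.0]
wrist_force: [0.3, 0.1, -0.7]
finger_gap: 0.0002
grasp_force: 0.0
```

>>> servo_tool(deltas=[[[0,0,0],[0,0,0.3],0],[[0,0,0],[0,0,0],0]])

```text
time: 4.35
eef_pos: [0.4636, 0.0201, 0.0614]
eef_rot: [0.098, 0.995, 0.0, 0.0]
wrist_force: [-0.0, -0.3, -0.3]
finger_gap: -0.0001
grasp_force: 0.0
```

>>> servo_tool(deltas=[[[0,0,0],[0,0,0.2],0],[[0,0,0],[0,0,0],0]])

```text
time: 4.55
eef_pos: [0.4636, 0.0201, 0.0612]
eef_rot: [0.098, 0.995, 0.0, 0.0]
wrist_force: [0.3, -0.1, 0.2]
finger_gap: -0.0001
grasp_force: 0.0
```

>>> servo_tool(deltas=[[[0,0,0],[0,0,0.2],0],[[0,0,0],[0,0,0],0]])

```text
time: 4.75
eef_pos: [0.4637, 0.0202, 0.0611]
eef_rot: [0.098, 0.995, 0.0, 0.0]
wrist_force: [-0.1, -0.4, 1.2]
finger_gap: -0.0002
grasp_force: 0.5
```

>>> servo_tool(deltas=[[[0,0,0],[0,0,0.2],0],[[0,0,0],[0,0,0],0]])

```text
time: 4.95
eef_pos: [0.4637, 0.0201, 0.061]
eef_rot: [0.098, 0.995, 0.0, 0.0]
wrist_force: [-1.0, 0.7, 3.4]
finger_gap: -0.0002
grasp_force: 1.8
```

>>> servo_tool(deltas=[[[0,0,0],[-0.7,0,-0.1],0],[[0,0,0],[-0.7,0,-0.16],0],[[0,0,0],[-0.7,0,-0.16],0],[[0,0,0],[-0.7,0,-0.16],0]])

```text
time: 5.35
eef_pos: [0.4664, 0.0196, 0.0614]
eef_rot: [0.098, 0.995, 0.0, -0.0]
wrist_force: [-1.7, -0.6, 4.1]
finger_gap: 0.0001
grasp_force: 2.0
```

>>> servo_tool(deltas=[[[0,0,0],[-0.73,0,-0.16],0],[[0,0,0],[-0.73,0,-0.15],0],[[0,0,0],[-0.73,0,-0.15],0],[[0,0,0],[-0.74,0,-0.15],0],[[0,0,0],[-0.74,0,-0.14],0],[[0,0,0],[-0.74,0,-0.14],0]])

```text
time: 5.95
eef_pos: [0.4707, 0.0188, 0.0623]
eef_rot: [0.098, 0.995, 0.0, 0.0]
wrist_force: [0.0, 0.5, 2.2]
finger_gap: -0.0001
grasp_force: 1.3
```

>>> servo_tool(deltas=[[[0,0,0],[-0.77,0,0],0],[[0,0,0],[-0.78,0,-0.13],0],[[0,0,0],[-0.78,0,-0.12],0],[[0,0,0],[-0.78,0,-0.12],0],[[0,0,0],[-0.78,0,-0.11],0],[[0,0,0],[-0.78,0,-0.1],0]])

```text
time: 6.55
eef_pos: [0.4753, 0.0178, 0.0629]
eef_rot: [0.098, 0.995, 0.0, -0.0]
wrist_force: [-0.4, -0.1, 3.8]
finger_gap: -0.0002
grasp_force: 1.6
```

>>> servo_tool(deltas=[[[0,0,0],[-0.81,0,-0.11],0],[[0,0,0],[-0.81,0,-0.1],0],[[0,0,0],[-0.81,0,-0.09],0],[[0,0,0],[-0.81,0,-0.08],0],[[0,0,0],[-0.82,0,-0.07],0],[[0,0,0],[-0.82,0,-0.06],0]])

```text
time: 7.15
eef_pos: [0.4802, 0.0169, 0.0634]
eef_rot: [0.098, 0.995, 0.0, 0.0]
wrist_force: [-1.1, -0.8, 3.6]
finger_gap: 0.0004
grasp_force: 1.4
```

>>> servo_tool(deltas=[[[0,0,0],[-0.83,0,-0.05],0],[[0,0,0],[-0.83,0,-0.05],0],[[0,0,0],[-0.83,0,-0.04],0],[[0,0,0],[-0.83,0,-0.03],0],[[0,0,0],[-0.83,0,-0.02],0],[[0,0,0],[-0.83,0,-0.02],0],[[0,0,0],[-0.84,0,-0.01],0],[[0,0,0],[-0.84,0,0],0],[[0,0,0],[0,0,0],0],[[0,0,0],[0,0,0],0]])

```text
time: 8.15
eef_pos: [0.4867, 0.0156, 0.0636]
eef_rot: [0.098, 0.995, 0.0, 0.0]
wrist_force: [0.9, 0.3, 3.2]
finger_gap: 0.0001
grasp_force: 1.4
```

>>> servo_tool(deltas=[[[0,0,0],[0,0,0],0],[[0,0,0],[0,0,0],0],[[0,0,0],[0,0,0],0],[[0,0,0],[0,0,0],0]])

```text
time: 8.55
eef_pos: [0.4866, 0.0156, 0.0636]
eef_rot: [0.098, 0.995, 0.0, 0.0]
wrist_force: [-0.1, 0.2, 2.7]
finger_gap: -0.0
grasp_force: 1.5
```

Run:
```python
from h import *
save(cam("wrist")["frame"][200:400,150:500],"pics/w2.png"); s=monitor.get_state(); print(s["wrist_force"],s["eef_pos"])
```

```text
[ 0.33886396 -0.32031742  3.65777311] [0.48657024 0.01557766 0.06360939]
```

View pics/w2.png

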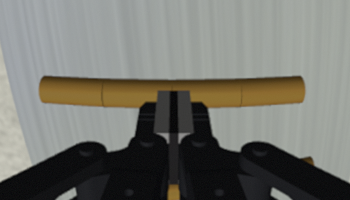

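Its middle rose 2.6 mm at a steady 3 to 4 N, which is the bowed shaft. Next it rolls back the same way.

>>> servo_tool(deltas=[[[0,0,0],[0.83,0,0.04],0],[[0,0,0],[0.83,0,0.02],0],[[0,0,0],[0.83,0,0.02],0],[[0,0,0],[0.83,0,0.02],0],[[0,0,0],[0.83,0,0.03],0],[[0,0,0],[0.83,0,0.04],0],[[0,0,0],[0.84,0,0.05],0],[[0,0,0],[0.84,0,0.05],0]])

```text
time: 9.4
eef_pos: [0.4799, 0.0169, 0.0633]
eef_rot: [0.098, 0.995, 0.0, -0.0]
wrist_force: [-0.2, 0.6, 3.5]
finger_gap: 0.0001
grasp_force: 1.7
```

>>> servo_tool(deltas=[[[0,0,0],[0.81,0,0.06],0],[[0,0,0],[0.81,0,0.07],0],[[0,0,0],[0.81,0,0.08],0],[[0,0,0],[0.81,0,0.09],0],[[0,0,0],[0.82,0,0.1],0],[[0,0,0],[0.82,0,0.11],0]])

```text
time: 10.0
eef_pos: [0.4752, 0.0178, 0.0628]
eef_rot: [0.098, 0.995, -0.0, -0.0]
wrist_force: [0.1, -0.0, 2.9]
finger_gap: 0.0001
grasp_force: 1.6
```

>>> servo_tool(deltas=[[[0,0,0],[0.77,0,0.16],0],[[0,0,0],[0.78,0,0.12],0],[[0,0,0],[0.78,0,0.12],0],[[0,0,0],[0.78,0,0.12],0],[[0,0,0],[0.78,0,0.13],0],[[0,0,0],[0.78,0,0.14],0]])

```text
time: 10.6
eef_pos: [0.4706, 0.0188, 0.062]
eef_rot: [0.098, 0.995, 0.0, -0.0]
wrist_force: [-1.1, -0.8, 5.3]
finger_gap: -0.0001
grasp_force: 2.2
```

>>> servo_tool(deltas=[[[0,0,0],[0.73,0,0.14],0],[[0,0,0],[0.73,0,0.14],0],[[0,0,0],[0.73,0,0.15],0],[[0,0,0],[0.74,0,0.15],0],[[0,0,0],[0.74,0,0.15],0],[[0,0,0],[0.74,0,0.15],0]])

```text
time: 11.2
eef_pos: [0.4664, 0.0196, 0.0612]
eef_rot: [0.098, 0.995, 0.0, 0.0]
wrist_force: [-1.1, -0.5, 5.1]
finger_gap: 0.0
grasp_force: 2.9
```

>>> servo_tool(deltas=[[[0,0,0],[0.7,0,0.15],0],[[0,0,0],[0.7,0,0.15],0],[[0,0,0],[0.7,0,0.15],0],[[0,0,0],[0.7,0,0.12],0],[[0,0,0],[0,0,0],0],[[0,0,0],[0,0,0],0]])

```text
time: 11.8
eef_pos: [0.4641, 0.0201, 0.0609]
eef_rot: [0.098, 0.995, 0.0, 0.0]
wrist_force: [-1.1, -0.2, 6.7]
finger_gap: -0.0001
grasp_force: 3.5
```

>>> servo_tool(deltas=[[[0,0,0],[0,0,-0.4],0],[[0,0,0],[0,0,-2],0],[[0,0,0],[-3,0,-2.6],0],[[0,0,0],[-4,0,0],0],[[0,0,0],[-3,0,2.6],0],[[0,0,0],[0,0,1.7],0],[[0,0,0],[0,0,0],0],[[0,0,0],[0,0,0],0]])

```text
time: 12.6
eef_pos: [0.4732, 0.0182, 0.0611]
eef_rot: [0.098, 0.995, -0.0, -0.0]
wrist_force: [0.3, -0.2, 1.0]
finger_gap: -0.0
grasp_force: 0.1
```

Run:
```python
from h import *
save(cam("wrist")["frame"][200:400,150:500],"pics/w3.png"); s=monitor.get_state(); print(s["time"],s["wrist_force"],s["eef_pos"])
```

```text
12.65 [-0.0612076   0.1431741  -0.60017954] [0.47315227 0.01814557 0.06111047]
```

View pics/w3.png

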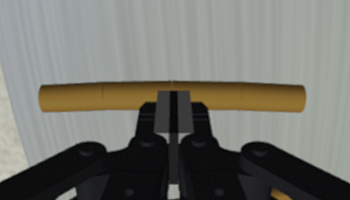

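>>> servo_tool(deltas=[[[0,0,0],[0,0,0.15],0],[[0,0,0],[0,0,0.1],0],[[0,0,0],[0,0,0],0]])

```text
time: 12.95
eef_pos: [0.4733, 0.0181, 0.0611]
eef_rot: [0.098, 0.995, 0.0, -0.0]
wrist_force: [0.3, -1.9, 0.8]
finger_gap: 0.0001
grasp_force: 0.7
```

>>> servo_tool(deltas=[[[0,0,0],[0.7,0,0.05],0],[[0,0,0],[0.8,0,0],0],[[0,0,0],[0.8,0,0],0],[[0,0,0],[0.8,0,0],0]])

```text
time: 13.35
eef_pos: [0.4704, 0.0188, 0.061]
eef_rot: [0.098, 0.995, 0.0, 0.0]
wrist_force: [-0.8, -0.4, 1.3]
finger_gap: 0.0003
grasp_force: 0.7
```

>>> servo_tool(deltas=[[[0,0,0],[0,0,0.15],0],[[0,0,0],[0.8,0,0.05],0],[[0,0,0],[0.8,0,0],0],[[0,0,0],[0.8,0,0],0],[[0,0,0],[0.8,0,0],0]])

```text
time: 13.85
eef_pos: [0.4673, 0.0194, 0.0609]
eef_rot: [0.098, 0.995, 0.0, 0.0]
wrist_force: [0.4, -1.2, 4.7]
finger_gap: -0.0
grasp_force: 2.0
```

>>> servo_tool(deltas=[[[0,0,0],[0.8,0,0],0],[[0,0,0],[0.8,0,0],0],[[0,0,0],[0.8,0,0],0]])

```text
time: 14.15
eef_pos: [0.4649, 0.0199, 0.0608]
eef_rot: [0.098, 0.995, 0.0, 0.0]
wrist_force: [-0.7, -1.2, 5.2]
finger_gap: -0.0001
grasp_force: 2.4
```

>>> servo_tool(deltas=[[[0,0,0],[0.85,0,-0.08],0],[[0,0,0],[0.85,0,0],0],[[0,0,0],[0.85,0,0],0],[[0,0,0],[0.85,0,0],0],[[0,0,0],[0.85,0,0],0],[[0,0,0],[0.85,0,0],0],[[0,0,0],[0.85,0,0],0]])

```text
time: 14.85
eef_pos: [0.459, 0.0211, 0.0608]
eef_rot: [0.098, 0.995, 0.0, -0.0]
wrist_force: [0.7, -1.3, 4.5]
finger_gap: 0.0003
grasp_force: 2.1
```

>>> servo_tool(deltas=[[[0,0,0],[0.85,0,0],0],[[0,0,0],[0.85,0,0],0],[[0,0,0],[0.85,0,0],0],[[0,0,0],[0.85,0,0],0],[[0,0,0],[0.85,0,0],0],[[0,0,0],[0.85,0,0],0],[[0,0,0],[0.85,0,0],0],[[0,0,0],[0,0,0],0],[[0,0,0],[0,0,0],0],[[0,0,0],[0,0,0],0],[[0,0,0],[0,0,0],0]])

```text
time: 15.95
eef_pos: [0.4532, 0.0223, 0.0609]
eef_rot: [0.098, 0.995, 0.0, -0.0]
wrist_force: [0.2, 0.8, 3.8]
finger_gap: 0.0
grasp_force: 2.2
```

Run:
```python
from h import *
save(cam("wrist")["frame"][200:400,150:500],"pics/w4.png"); s=monitor.get_state(); print(s["time"],s["wrist_force"],s["eef_pos"])
```

```text
16.0 [-0.42590422 -0.90283243  4.66791175] [0.45323927 0.02226273 0.06084942]
```

View pics/w4.png

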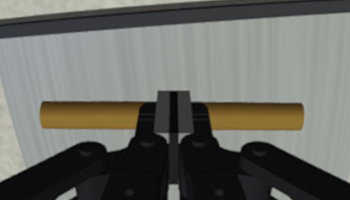

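>>> servo_tool(deltas=[[[0,0,0],[-0.85,0,0],0],[[0,0,0],[-0.85,0,0],0],[[0,0,0],[-0.85,0,0],0],[[0,0,0],[-0.85,0,0],0],[[0,0,0],[-0.85,0,0],0],[[0,0,0],[-0.85,0,0],0],[[0,0,0],[-0.85,0,0],0],[[0,0,0],[-0.85,0,0],0],[[0,0,0],[-0.85,0,0],0],[[0,0,0],[-0.85,0,0],0],[[0,0,0],[-0.85,0,0],0],[[0,0,0],[-0.85,0,0],0]])

```text
time: 17.2
eef_pos: [0.4633, 0.0202, 0.0609]
eef_rot: [0.098, 0.995, -0.0, -0.0]
wrist_force: [-0.4, -0.2, 4.4]
finger_gap: 0.0004
grasp_force: 2.2
```

>>> servo_tool(deltas=[[[0,0,0],[-0.85,0,0],0],[[0,0,0],[-0.85,0,0],0],[[0,0,0],[-0.85,0,0],0],[[0,0,0],[-0.85,0,0],0],[[0,0,0],[-0.85,0,0],0],[[0,0,0],[-0.85,0,0],0],[[0,0,0],[-0.85,0,0],0],[[0,0,0],[-0.85,0,0],0],[[0,0,0],[-0.85,0,0],0],[[0,0,0],[-0.85,0,0],0],[[0,0,0],[-0.85,0,0],0],[[0,0,0],[-0.5,0,0],0],[[0,0,0],[0,0,0],0],[[0,0,0],[0,0,0],0]])

```text
time: 18.6
eef_pos: [0.473, 0.0182, 0.0609]
eef_rot: [0.098, 0.995, -0.0, 0.0]
wrist_force: [-0.4, -2.0, 5.9]
finger_gap: -0.0
grasp_force: 2.8
```

>>> servo_tool(deltas=[[[0,0,0],[0,0,-0.5],0],[[0,0,0],[0,0,-4],0],[[0,0,0],[0,0,-30],0],[[0,0,0],[0,0,-40],0],[[0,0,0],[0,0,-30],0.5],[[0,0,0],[0,0,0],0.5]])

```text
time: 19.2
eef_pos: [0.475, 0.0186, 0.169]
eef_rot: [0.098, 0.995, 0.001, 0.003]
wrist_force: [0.2, -0.7, -0.6]
finger_gap: 0.0283
grasp_force: 0.0
```

```bash
cat >> h.py <<'E'
def wrist_shaft(c,z=.0465,xr=(.43,.51)):
    """brass pixels in the fisheye, intersected with height z"""
    h=cv2.cvtColor(c["frame"],cv2.COLOR_RGB2HSV);K=c["camera_matrix"]
    m=(h[...,0]>12)&(h[...,0]<30)&(h[...,1]>110)&(h[...,2]>60)
    v,u=np.nonzero(m);a=(u-K[0,2])/K[0,0];b=(v-K[1,2])/K[1,1];r=np.hypot(a,b)+1e-9
    d=np.stack([np.sin(r)*a/r,np.sin(r)*b/r,np.cos(r)],-1)@c["R"];o=-c["R"].T@c["t"]
    X=o+d*((z-o[2])/d[:,2])[:,None]
    k=(X[:,0]>xr[0])&(X[:,0]<xr[1])&(abs(X[:,1])<.12);X=X[k][:,:2]
    print("wrist n",len(X),"cam",np.round(o,3)); mu=X.mean(0);ev=np.linalg.svd(X-mu,full_matrices=False)[2][0];ev*=np.sign(ev[1]);t=(X-mu)@ev;n=np.array([-ev[1],ev[0]]);q=(X-mu)@n
    mid=(np.percentile(t,.5)+np.percentile(t,99.5))/2;kk=abs(t-mid)<.008
    print("mid",mu+mid*ev+n*(q[kk].min()+q[kk].max())/2,"ang",np.degrees(np.arctan2(ev[1],ev[0])),"len",np.ptp(t))
E
python3 - <<'E'
from h import *
print(monitor.get_state()["joint_pos"])
shafts(cam("top"))
c=cam("wrist");wrist_shaft(c)
E
```

```text
[-0.51098132  0.24245802  0.43636932  2.0575401  -0.13579092  0.86183486
  1.37717707]
shaft [1.3506 0.0478] mid [1.351  0.0399] len 2.1752 ang 90.1 sag mm -0.0 z [-0.7502 -0.7449] [    0     2   640    34 21522]
shaft [0.7778 0.1732] mid [0.7756 0.1713] len 0.0343 ang 127.8 sag mm 139.92 z [0.0277 0.0463] [231 110  18  17 132]
shaft [0.6166 0.0174] mid [0.6166 0.0175] len 0.1175 ang 84.2 sag mm -0.06 z [0.0525 0.0548] [294 202  67  12 385]
shaft [0.5383 0.0194] mid [0.5384 0.0192] len 0.1166 ang 86.5 sag mm 0.07 z [0.0527 0.0547] [293 247  67  10 389]
shaft [0.5034 0.0698] mid [0.5039 0.0655] len 0.0895 ang 89.5 sag mm 32.44 z [0.534  0.5449] [274 261  52  35 322]
shaft [ 0.5045 -0.0304] mid [ 0.504  -0.0276] len 0.0931 ang 91.2 sag mm 23.48 z [0.5341 0.5427] [326 262  54  29 319]
shaft [0.3421 0.2058] mid [0.3427 0.206 ] len 0.0782 ang 68.8 sag mm 0.07 z [0.0252 0.0273] [196 343  50  41 995]
shaft [0.4119 0.0451] mid [0.4182 0.0451] len 0.0882 ang 172.5 sag mm -2.61 z [0.6085 0.6278] [ 262  345   49  135 2937]
wrist n 2715 cam [0.398 0.033 0.301]
mid [0.46909317 0.01796004] ang 78.28248044398283 len 0.12221939597045002
```

>>> servo_tool(deltas=[[[0,0,-8.1],[0,0,0],0.5],[[0,0,-8.1],[0,0,0],0.5],[[0,0,-8.1],[0,0,0],0.5],[[0,0,-8.1],[0,0,0],0.5],[[0,0,-8.1],[0,0,10],0.5],[[0,0,-8.1],[0,0,10],0.5],[[0,0,-8.1],[0,0,10],0.5],[[0,0,-8.1],[0,0,10],0.5],[[0,0,-8.1],[0,0,10],0.5],[[0,0,-8.1],[0,0,10],0.5],[[0,0,-8.1],[1.5,5,10],0.5],[[0,0,0],[0,0,0],0.5],[[0,0,0],[0,0,0],0.5]])

```text
time: 20.6
eef_pos: [0.4669, 0.0184, 0.0945]
eef_rot: [-0.627, 0.779, 0.001, -0.001]
wrist_force: [0.1, 0.2, -0.5]
finger_gap: 0.0429
grasp_force: 0.0
```

Run:
```python
from h import *
s=monitor.get_state();print(s["joint_pos"],s["finger_gap"])
go([.4691,.018,.0505],168.3)
c=cam("wrist");save(c["frame"],"pics/w5.png");wrist_shaft(c)
```

```text
[-0.23255555  0.34070612  0.10790606  2.11923931 -0.05713286  0.68653734
  2.83943625] 0.04288776304729338
TCP [0.4669 0.0184 0.0945] shift now-frame mm [-0.1 -2.3 44. ] turn deg [ 0.13 -0.03 -0.66] shift in goal frame [-0.  -2.2 44. ]
wrist n 4749 cam [ 0.45  -0.056  0.229]
mid [0.46943859 0.01956817] ang 78.38452717168066 len 0.1244292990616151
```

View pics/w5.png

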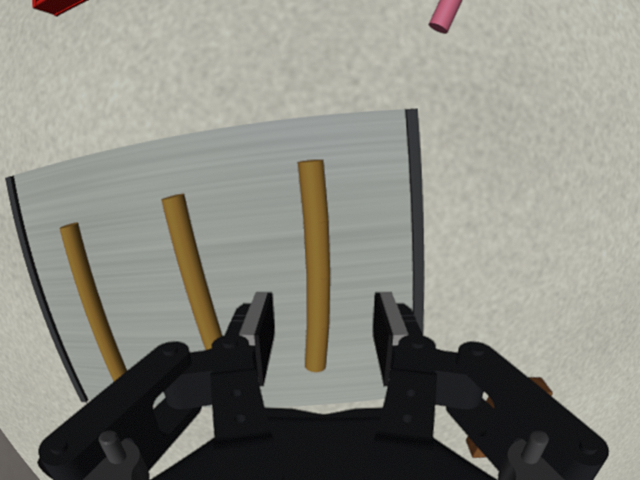

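>>> servo_tool(deltas=[[[0,0,8.15],[0,0,0],0.5],[[0,0,8.15],[0,0,0],0.5],[[0,0,8.15],[0,0,0],0.5],[[0,0,8.15],[0,0,0],0.5],[[0,0,8.15],[0,0,0],0.5],[[0,0,8.15],[0,0,0],0.5],[[0,0,8.15],[0,0,0],0.5],[[0,0,8.15],[0,0,0],0.5],[[0,0,8.15],[0,0,0],0.5],[[0,0,8.15],[0,0,0],0.5],[[0,0,8.15],[0,0,0],0.5]])

```text
time: 21.75
eef_pos: [0.4682, 0.0189, 0.0958]
eef_rot: [0.107, 0.994, 0.0, 0.0]
wrist_force: [-0.2, 0.0, 0.3]
finger_gap: 0.043
grasp_force: 0.0
```

>>> servo_tool(deltas=[[[0,0,8.15],[0,0,0],0.5],[[0,0,8.15],[0,0,0],0.5],[[0,0,8.15],[0,0,0],0.5],[[0,0,8.15],[0,0,0],0.5],[[0,0,8.15],[0,0,0],0.5],[[0,0,8.15],[0,0,0],0.5],[[0,0,8.15],[0,0,0],0.5],[[0,0,8.15],[0,0,0],0.5],[[0,0,8.15],[0,0,0],0.5],[[0,0,8.15],[0,0,0],0.5],[[0,0,8.15],[0,0,0],0.5],[[0,0,0],[0,0,0],0.5],[[0,0,0],[0,0,0],0.5]])

```text
time: 23.05
eef_pos: [0.4679, 0.0189, 0.0956]
eef_rot: [0.773, 0.635, 0.0, 0.0]
wrist_force: [1.2, -0.1, 0.0]
finger_gap: 0.0426
grasp_force: 0.0
```

Run:
```python
from h import *
s=monitor.get_state();print(s["joint_pos"],s["finger_gap"])
go([.4692,.0188,.0505],-11.7)
c=cam("wrist");wrist_shaft(c)
```

```text
[-0.84805362  0.4725772   0.90588434  2.15349448 -0.5466363   0.76002423
  0.21998984] 0.0425882304310201
TCP [0.4679 0.0189 0.0956] shift now-frame mm [ 0.1  1.2 45.1] turn deg [ 0.03 -0.    0.47] shift in goal frame [ 0.1  1.3 45.1]
wrist n 4669 cam [0.482 0.093 0.23 ]
mid [0.46875371 0.01641084] ang 78.1610367224465 len 0.12430112553648956
```

>>> servo_tool(deltas=[[[0,0,0.4],[0,1.2,12],0.5],[[0,0,0],[0,0,15],0.5],[[0,0,0],[0,0,10],0.5],[[0,0,0],[0,0,6],0.5],[[0,0,0],[0,0,2],0.5],[[0,0,0],[0,0,0],0.5],[[0,0,0],[0,0,0],0.3]])

```text
time: 23.8
eef_pos: [0.4691, 0.0183, 0.0506]
eef_rot: [0.776, 0.63, 0.0, 0.0]
wrist_force: [0.3, -0.4, -0.9]
finger_gap: 0.0293
grasp_force: 0.0
```

>>> servo_tool(deltas=[[[0,0,0],[0,0,0],0.2],[[0,0,0],[0,0,0],0],[[0,0,0],[0,0,0],0],[[0,0,0],[0,0,0],0],[[0,0,0],[0,0,0],0],[[0,0,0],[0,0,0],0]])

```text
time: 24.4
eef_pos: [0.4692, 0.0185, 0.0509]
eef_rot: [0.776, 0.631, 0.0, 0.0]
wrist_force: [-1.3, -0.4, 5.3]
finger_gap: 0.0103
grasp_force: 58.6
```

>>> servo_tool(deltas=[[[0,0,0],[0,0,0],0.3],[[0,0,0],[0,0,0],0.3],[[0,0,0],[0,0,1],0.3],[[0,0,0],[0,0,1],0.3],[[0,0,0],[0,0,0],0.3]])

```text
time: 24.9
eef_pos: [0.4688, 0.0184, 0.0482]
eef_rot: [0.776, 0.631, -0.0, -0.0]
wrist_force: [0.0, -0.7, 0.7]
finger_gap: 0.0258
grasp_force: 0.0
```

>>> servo_tool(deltas=[[[0,0,0],[0,0,0],0.2],[[0,0,0],[0,0,0],0],[[0,0,0],[0,0,0],0],[[0,0,0],[0,0,0],0],[[0,0,0],[0,0,0],0],[[0,0,0],[0,0,0],0]])

```text
time: 25.5
eef_pos: [0.4691, 0.0183, 0.0486]
eef_rot: [0.776, 0.63, 0.0, 0.0]
wrist_force: [0.1, 0.4, 5.0]
finger_gap: 0.0104
grasp_force: 59.0
```

>>> servo_tool(deltas=[[[0,0,0],[0,0,-2],0],[[0,0,0],[0,0,-5],0],[[0,0,0],[0,0,-10],0],[[0,0,0],[0,0,-20],0],[[0,0,0],[0,0,-25],0],[[0,0,0],[0,0,-20],0],[[0,0,0],[0,0,0],0],[[0,0,0],[0,0,0],0]])

```text
time: 26.3
eef_pos: [0.4688, 0.0189, 0.1306]
eef_rot: [0.776, 0.631, 0.001, -0.0]
wrist_force: [1.5, 0.0, -1.9]
finger_gap: 0.0101
grasp_force: 58.6
```

Run:
```python
from h import *
s=monitor.get_state();print(s["joint_pos"],s["finger_gap"],s["wrist_force"],s["ft_torque"])
c=cam("top");W=world(c)
for r in spotter.trace("top","reject_tray")[:1]:
    v,u=np.nonzero(r["mask"]); b=cv2.minAreaRect(W[r["mask"]&(c["depth"]>0)&(W[...,2]<.05)][:,:2].astype(np.float32)*1000);print(b)
go([.557,-.283,.13],0)
save(cam("wrist")["frame"],"pics/w6.png")
```

```text
[-0.91170869  0.41842002  0.97888515  2.12510591 -0.47535687  0.83128126
  0.15265657] 0.010096961091367224 [ 1.54057387  0.01043232 -1.85307547] [0.00843144 0.00810478 0.02818163]
((557.7886962890625, -277.70831298828125), (171.00621032714844, 125.77987670898438), 87.77635955810547)
TCP [0.4683 0.0186 0.1298] shift now-frame mm [-277.1  148.5   -0.3] turn deg [-6.00e-02  1.00e-02 -1.18e+01] shift in goal frame [-3.016e+02  8.870e+01 -2.000e-01]
```

View pics/w6.png

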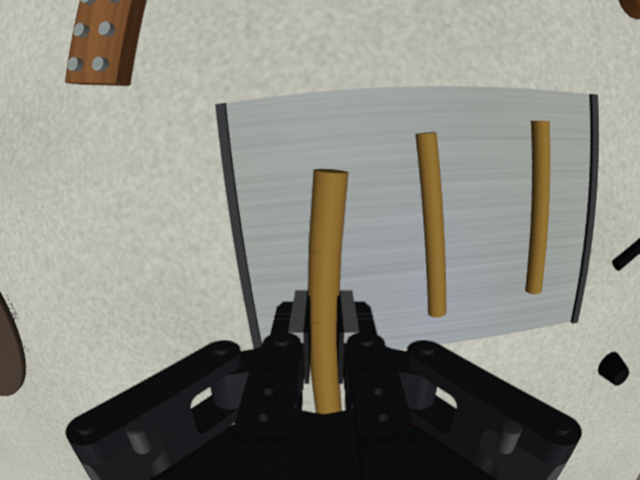

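>>> servo_tool(deltas=[[[0,0,-5.9],[0,0,0],0],[[0,0,-5.9],[0,0,0],0],[[0,0,0],[-25,7.5,0],0],[[0,0,0],[-25,7.5,0],0],[[0,0,0],[-25,7.5,0],0],[[0,0,0],[-25,7.5,0],0],[[0,0,0],[-25,7.5,0],0],[[0,0,0],[-25,7.5,0],0],[[0,0,0],[-25,7.5,0],0],[[0,0,0],[-25,7.5,0],0],[[0,0,0],[-25,7.5,0],0],[[0,0,0],[-25,7.5,0],0],[[0,0,0],[-25,7.5,0],0],[[0,0,0],[-25,7,0],0],[[0,0,0],[0,0,0],0],[[0,0,0],[0,0,0],0],[[0,0,0],[0,0,0],0]])

```text
time: 28.15
eef_pos: [0.5578, -0.2806, 0.1294]
eef_rot: [0.707, 0.707, -0.0, -0.001]
wrist_force: [1.0, -0.6, -1.0]
finger_gap: 0.0103
grasp_force: 58.6
```

Run:
```python
from h import *
s=monitor.get_state();print(s["joint_pos"],s["finger_gap"],s["wrist_force"])
go([.557,-.281,.02],0)
save(cam("wrist")["frame"],"pics/w7.png")
```

```text
[-0.15389346  0.64062739  0.80375837  1.74584047 -0.54001923  0.99266163
  0.85745323] 0.010342560046201696 [ 0.95268661 -0.5819725  -1.0457749 ]
TCP [ 0.5578 -0.2806  0.1294] shift now-frame mm [ -0.6  -0.6 109.4] turn deg [-0.09 -0.07  0.  ] shift in goal frame [ -0.4  -0.8 109.4]
```

View pics/w7.png

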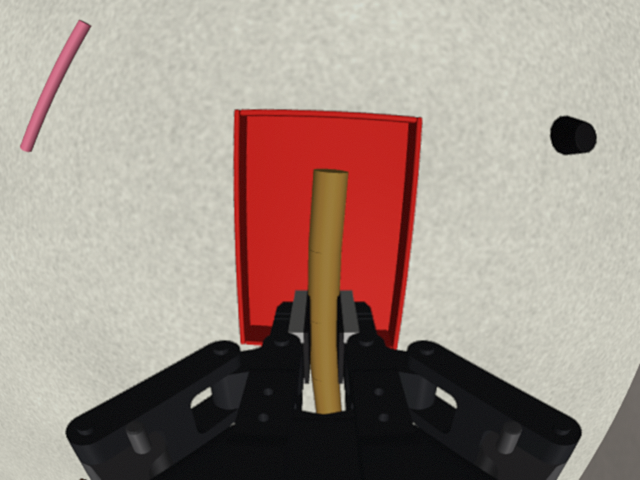

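The shaft sits over the red tray (tray spans about (237,110) to (420,345)) and the wrist is centred. Next I'll lower it.

>>> servo_tool(deltas=[[[0,0,0],[0,0,15],0],[[0,0,0],[0,0,25],0],[[0,0,0],[0,0,25],0],[[0,0,0],[0,0,20],0],[[0,0,0],[0,0,12],0],[[0,0,0],[0,0,8],0],[[0,0,0],[0,0,4],0],[[0,0,0],[0,0,1.5],0],[[0,0,0],[0,0,0],0],[[0,0,0],[0,0,0],0]])

```text
time: 29.2
eef_pos: [0.5586, -0.2819, 0.0206]
eef_rot: [0.707, 0.707, 0.0, 0.001]
wrist_force: [0.0, -0.0, -1.0]
finger_gap: 0.0104
grasp_force: 58.6
```

>>> servo_tool(deltas=[[[0,0,0],[0,0,1],0],[[0,0,0],[0,0,1],0],[[0,0,0],[0,0,1],0],[[0,0,0],[0,0,0],0]])

```text
time: 29.6
eef_pos: [0.5582, -0.2815, 0.0167]
eef_rot: [0.707, 0.707, 0.0, -0.0]
wrist_force: [-0.8, -0.1, -1.3]
finger_gap: 0.0106
grasp_force: 58.6
```

>>> servo_tool(deltas=[[[0,0,0],[0,0,0.7],0],[[0,0,0],[0,0,0.7],0],[[0,0,0],[0,0,0.5],0],[[0,0,0],[0,0,0],0]])

```text
time: 30.0
eef_pos: [0.5582, -0.2816, 0.0148]
eef_rot: [0.707, 0.707, -0.0, -0.0]
wrist_force: [-0.3, 0.0, -2.1]
finger_gap: 0.0104
grasp_force: 58.6
```

>>> servo_tool(deltas=[[[0,0,0],[0,0,0.4],0],[[0,0,0],[0,0,0],0]])

```text
time: 30.2
eef_pos: [0.5582, -0.2816, 0.0145]
eef_rot: [0.707, 0.707, 0.0, -0.0]
wrist_force: [0.4, 0.3, -1.9]
finger_gap: 0.0101
grasp_force: 58.6
```

>>> servo_tool(deltas=[[[0,0,0],[0,0,0.4],0],[[0,0,0],[0,0,0],0]])

```text
time: 30.4
eef_pos: [0.5582, -0.2816, 0.0141]
eef_rot: [0.707, 0.707, -0.0, -0.0]
wrist_force: [-0.0, 0.2, -0.9]
finger_gap: 0.0103
grasp_force: 58.6
```

>>> servo_tool(deltas=[[[0,0,0],[0,0,0.3],0],[[0,0,0],[0,0,0],0]])

```text
time: 30.6
eef_pos: [0.5582, -0.2816, 0.0138]
eef_rot: [0.707, 0.707, 0.0, -0.0]
wrist_force: [0.1, 0.1, -0.8]
finger_gap: 0.0104
grasp_force: 58.6
```

>>> servo_tool(deltas=[[[0,0,0],[0,0,0.3],0],[[0,0,0],[0,0,0],0]])

```text
time: 30.8
eef_pos: [0.5582, -0.2816, 0.0135]
eef_rot: [0.707, 0.707, 0.0, -0.0]
wrist_force: [-0.2, 0.6, -1.5]
finger_gap: 0.0101
grasp_force: 58.6
```

>>> servo_tool(deltas=[[[0,0,0],[0,0,0.3],0],[[0,0,0],[0,0,0.3],0],[[0,0,0],[0,0,0],0]])

```text
time: 31.1
eef_pos: [0.5582, -0.2816, 0.0129]
eef_rot: [0.707, 0.707, -0.0, -0.0]
wrist_force: [0.3, 0.5, -1.5]
finger_gap: 0.0102
grasp_force: 58.6
```

>>> servo_tool(deltas=[[[0,0,0],[0,0,0.3],0],[[0,0,0],[0,0,0],0]])

```text
time: 31.3
eef_pos: [0.5583, -0.2817, 0.0128]
eef_rot: [0.707, 0.707, 0.0, 0.0]
wrist_force: [0.1, 0.4, -0.7]
finger_gap: 0.0102
grasp_force: 58.7
```

>>> servo_tool(deltas=[[[0,0,0],[0,0,0.1],0],[[0,0,0],[0,0,0],0.15],[[0,0,0],[0,0,0],0.2],[[0,0,0],[0,0,0],0.3],[[0,0,0],[0,0,0],0.4],[[0,0,0],[0,0,0],0.4],[[0,0,0],[0,0,-5],0.4],[[0,0,0],[0,0,-15],0.4],[[0,0,0],[0,0,-30],0.4],[[0,0,0],[0,0,-45],0.4],[[0,0,0],[0,0,-45],0.4],[[0,0,0],[0,0,-10],0.4],[[0,0,0],[0,0,0],0.4]])

```text
time: 32.6
eef_pos: [0.5593, -0.2824, 0.1657]
eef_rot: [0.707, 0.707, 0.001, 0.002]
wrist_force: [1.0, 0.5, -0.1]
finger_gap: 0.0344
grasp_force: 0.0
```

Run:
```python
from h import *
s=monitor.get_state();print(s["time"],s["finger_gap"],s["wrist_force"],s["eef_pos"])
save(np.vstack([cam("wrist")["frame"][:300],cam("top")["frame"][170:390]]),"pics/end.png")
shafts(cam("top"))
```

```text
32.6 0.034366357288744265 [ 0.99633269  0.49098378 -0.12257974] [ 0.55930332 -0.2823829   0.16566695]
shaft [1.3507 0.0445] mid [1.3511 0.04  ] len 2.1751 ang 90.1 sag mm -0.0 z [-0.7502 -0.7449] [    0     2   640    34 21579]
shaft [0.7772 0.1733] mid [0.7749 0.1717] len 0.0344 ang 123.7 sag mm 147.44 z [0.0282 0.0468] [231 110  18  17 133]
shaft [ 0.4827 -0.1407] mid [ 0.486  -0.1479] len 0.1691 ang 155.7 sag mm 7.11 z [0.6219 0.6598] [  477   190   163   253 12914]
shaft [0.6166 0.0171] mid [0.6166 0.0175] len 0.1175 ang 84.2 sag mm -0.05 z [0.0524 0.0545] [294 202  67  12 386]
shaft [ 0.5588 -0.2811] mid [ 0.5576 -0.2809] len 0.1189 ang 90.1 sag mm 3.07 z [0.0163 0.0185] [458 237  66   8 427]
shaft [0.5384 0.0193] mid [0.5385 0.0192] len 0.1166 ang 86.5 sag mm 0.16 z [0.0524 0.0547] [293 247  67  10 388]
shaft [ 0.4652 -0.158 ] mid [ 0.4646 -0.1577] len 0.0145 ang 151.3 sag mm -124.39 z [0.6422 0.6457] [614 338  18  24 104]
shaft [0.342  0.2059] mid [0.3428 0.206 ] len 0.0784 ang 69.1 sag mm -0.68 z [0.0251 0.0272] [ 196  343   50   41 1008]
shaft [ 0.4449 -0.1339] mid [ 0.4448 -0.1339] len 0.0144 ang 157.6 sag mm -170.83 z [0.6602 0.6636] [588 378  22  27 117]
shaft [ 0.4153 -0.0667] mid [ 0.4172 -0.0644] len 0.0676 ang 93.4 sag mm -30.24 z [0.6795 0.6882] [ 422  424  130   56 3493]
shaft [ 0.4204 -0.1362] mid [ 0.4204 -0.1362] len 0.0164 ang 124.6 sag mm -171.29 z [0.6721 0.6756] [602 428  31  31 121]
```

View pics/end.png

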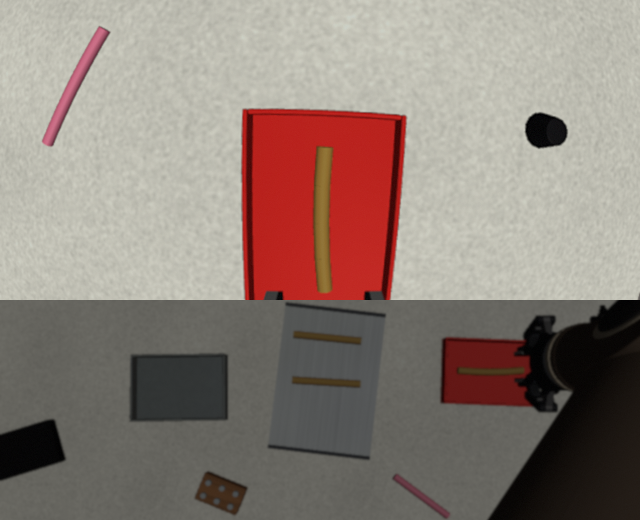

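The bowed shaft lies in the red tray, at about (323,220) in the wrist view. The two straight ones have not moved from the plate, and the gripper is clear.

```bash
python3 -c "
from bench import order; print(order.job_done())"
```

```text
the job is handed in; nothing more can be done
None
```

The job is handed in: the bowed shaft (nearest the robot) rose about 2.6 mm when rolled and now lies in the red reject tray, the two straight ones are untouched on the plate, and contact was mostly 3 to 5 N but briefly reached 6.7 N.

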